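Wind the clockwork ointment turntable

ROBOT

A 7-joint arm with a two-finger parallel gripper is mounted at the origin on the work surface. World frame = base frame: x ahead of the robot, y to its left, z up, the work surface at z = 0. Lengths are in m, angles in rad, forces in N, time in s.
With the tool pointing down it reaches from about 0.425 to 0.925 m from the base axis. Payload 6.8 kg.
Tool frame: the origin (TCP) lies between the finger pads; the fingertips stand r.tcp_to_tips ahead of it and the grasp point (between the pads) lies 3 mm ahead of it (r.tcp_to_tips is the distance from the TCP to the fingertips, in m); z points along the fingers, y is the line along which they close (so a half turn about z gives the same grasp; the last joint's range is limited). The gripper opens to 85 mm and grips with 20 to 120 N. Pads are 22 mm wide; open, the fingers measure 114 mm over their backs; the gripper's body (76 mm by 85 mm) begins 54 mm behind the grasp point. The pads swing forward as they close: fully open they stand 13 mm farther back than shut.
Start: joints at [-1.347, 0.477, 0.022, 1.555, -0.011, 1.109, -0.083], TCP at [0.22, 0.638, 0.253] pointing down, gripper open.
Joint ranges: [-2.96, 2.96], [-0.34, 2.1], [-1.41, 1.46], [0.24, 2.44], [-1.37, 4.51], [0.17, 1.92], [-2.96, 2.96]. Speed limits (rad/s): [2.39, 2.39, 3.14, 3.14, 3.14, 3.14, 3.14].

INTERFACE

Orientations are given as a rotation vector (axis times angle).
In Python, from bench import r gives the robot as it stands. The module is installed in compiled form; this text tells all that it offers.
- The arm moves only by the tool step_arm, never from a script. Its argument "moves" is a list of rows, each an object of numbers: "rx", "ry", "rz": the turn, a rotation vector about the tool's x, y, z in degrees; "dx", "dy", "dz": the shift along the tool's x, y, z in mm; "gripper": the opening, from -1 (shut) to 1 (fully open). In form: [{"rx": .., "ry": .., "rz": .., "dx": .., "dy": .., "dz": .., "gripper": ..}, ...]. A call has 1 to 20 rows; each row shifts and turns the commanded pose from where the row before left it, along the tool's axes as they then stand; what a row does not reach is not made up. A row lasts 1/8 s, in which the tool goes at most 62.5 mm and 10.7 degrees, less where a joint would pass 70% of its speed; a pose out of reach is approached as far as the arm can. A call is refused whole if a number of a shift passes 62.5 or a number of a turn 10.7, either way. A call with a gripper value outside its range is refused whole. The fingers move at their own pace and stop on an object; "grip_force" is the grip in N (left out, the last holds). Time passes only in rows, so rows that do not move let the fingers close. It gives the time, the measured TCP pose, the force, the opening and the grip force at its end, in the units of the state.
- r.get_obs(): the state, without advancing time (a new reading comes with each control period).
- r.grab_frame(name): name is "scene" or "side" or "wrist"; returns the picture (480x640x3 uint8, blue, green, red); there is no depth.
- r.camera_info(name): a dict with "mtx" (3x3 intrinsics, pixels), "D" ([k1, k2, p1, p2, k3] as OpenCV has them; the pictures are not rectified), "rvec" (rotation vector, rad) and "tvec" (3), from world to camera coordinates, as OpenCV has them. Camera axes: x right, y down, z forward; pixel columns grow to the right and rows downward; lengths in m; the calibration is good to about 2 mm. A picture is of the moment at which its call begins: read the wrist's pose just before it. camera_info takes no time and is no camera call; for the wrist camera it gives the pose at the moment of the call.
- r.hand_in(): hands the job in; it is judged then, once.
The state is a dict: "clock": time; "joints": joint angles; "qvel": joint speeds; "tau": joint torques, N m; "tcp_pos": TCP position; "orientation": TCP orientation; "contact_force": force on the tool from outside, world axes, zero at the start; "moment": the same for the moment, N m; "grip_width": finger opening in m; "gripper_force": force on a finger pad.
Only numpy, scipy, OpenCV 4.12 (cv2) and the standard library are available. Lean on these libraries where they do the work, as an engineer would, in place of code of your own. Each camera call takes 0.05 s, during which the arm holds its last target. There are 200 camera calls.

TASK

Wind up the clockwork turntable with the winged key on its sloping front, clockwise as you look at the key, in as many part-turns as it takes, until it comes up hard against its end and, pressed on firmly, just carries the small pointer under the clear window in between the two raised pips. Do not force the pointer past the second pip. Let go of the key, and leave the jar on the turntable and the things around it undisturbed.

Things in the scene. Friction and masses are not known exactly. Their poses are not given: they have to be found in the camera images.
- machine: Clockwork turntable, a white case fixed to the bench, 322 mm long (x), 170 mm wide (y). Origin on the bench under it; -x is its front (roughly towards the robot), z up. The front is a flat face, 45 mm high at x = -125 mm rising to 117 mm at x = 0 (30 degrees from level), outward normal (-0.499, 0, 0.866). Behind is a deck 80 mm high; the steel turntable on it is 116 mm across.
- turntable_top (a point): Centre of the turntable's top, 90 mm above the bench, at x = 115 mm of the machine. Nothing need be done to it.
- face_centre (a point): Centre of the sloping face, on the key's axis, at x = -62.5, z = 81 mm of the machine; axes as the machine's (not sloping). Around the key's foot lies a round clear window, 94 mm across and 7 mm high, solid, with the pointer under it. Two dark pips, 7 mm across and 8 mm high, stand on its rim, 56 mm from the key's axis.
- key_bow (a point): Centre of the key's bow, the part to grip, 46 mm out from the face along its normal. The bow is a steel block 32 mm wide (own x), 12 mm thick (own y), 28 mm long (own z, along the key's axis, out of the face, 30 degrees from vertical); the axes turn with the key. It can be gripped on its flat sides (12 mm) or across its ends (32 mm). Winding is a negative turn about its z.
- key_collar (a point): The key's 16 mm collar, 29 mm out from the face, under the bow. The key takes 0.06 to 0.10 N m to wind, more as it goes, and stays where it is let go. From 1.4 to 4.2 rad of winding are left at the start, which cannot be seen; then it meets its end stop, and if turned on with over 0.20 N m it takes the pointer along, angle for angle.
- telltale (a joint): Angle of the pointer under the window, rad: 0 at the start (pointing to the machine's +y side), growing clockwise seen from outside. It moves only when the key, at its end stop, is turned on against 0.20 N m; it stays where it is left and cannot be brought back by gentle turning. The two pips stand at 0.30 and 0.90 rad.
- work_jar_mid (a point): Centre of a white ointment jar, 64 mm across and 58 mm high, standing loose on the turntable. Bystander.
- tin_mid (a point): Centre of a cream tin caddy, 114 mm square and 128 mm high, standing to the machine's +y side. Bystander.
- lidded_jar_mid (a point): Centre of a lidded jar, 66 mm across and 80 mm high, standing to the machine's -y side. Bystander.
- spatula_mid (a point): Centre of an ointment spatula, 245 mm long and 14 mm high, lying flat on the bench beyond the lidded jar. Bystander.

How it is judged:
By the outcome, as a careful person would: the job done as asked, in the order asked, and still so for the second after the job is handed in, with the robot touching nothing.
It also fails if it takes over 64 s, if anything falls off the work surface, if the arm or the gripper's body presses on something with over 40 N, if the wrist force passes 120 N, or if a joint passes its speed limit or range.

## Working session

There is one attempt and no reset: what is moved stays moved. The work goes in short steps, Python scripts to look and compute and a tool call to move; the robot and the scene stay as the last step left them, time stands still between calls to the robot, and variables do not carry over. Pictures are saved under pics/ and viewed, at most 10 in all, crops included, and the job is handed in when it is done.

Besides the shell and the picture viewer there is one more tool, called after ">>>" by a JSON object that holds its "method" and its "body". step_arm: Moves the arm, as the interface text tells. Its arguments: {"type":"object","properties":{"moves":{"type":"array","items":{"type":"object","properties":{"rx":{"type":"number"},"ry":{"type":"number"},"rz":{"type":"number"},"dx":{"type":"number"},"dy":{"type":"number"},"dz":{"type":"number"},"gripper":{"type":"number"}}}},"grip_force":{"type":"number"}},"required":["moves"]}

```bash
mkdir -p pics; python3 - <<'E'
from bench import r
import cv2
print(r.get_obs(), r.tcp_to_tips)
for n in("scene","side"):
    cv2.imwrite(f"pics/{n}1.png",r.grab_frame(n)); print(n,r.camera_info(n))
E
```

```text
{'clock': 0.0, 'joints': array([-1.34711308,  0.47775083,  0.02232654,  1.55643822, -0.01149137,
        1.10929525, -0.08310915]), 'qvel': array([-1.31373254e-04, -4.48948960e-04,  6.48791657e-04,  1.44443890e-03,
       -1.55350782e-04, -8.28962741e-05,  2.09302149e-04]), 'tau': array([-4.60828005e-05, -5.96482444e+01,  1.60791043e+00, -2.81189311e+01,
        1.24675545e-02,  9.46318090e-03,  2.39109545e-05]), 'tcp_pos': array([0.2196956 , 0.63767238, 0.25236405]), 'orientation': array([-5.18706335e-01, -3.09831048e+00,  2.75858469e-03]), 'contact_force': array([-0.15894365,  0.52161166, -0.54327593]), 'moment': array([-0.00557012, -0.01475969,  0.02360515]), 'gripper_force': 0.0, 'grip_width': 0.08516287791646537} 0.022
scene {'mtx': array([[457.74324351,   0.        , 314.02358934],
       [  0.        , 457.74324351, 233.08088004],
       [  0.        ,   0.        ,   1.        ]]), 'D': array([-0.11281469,  0.        ,  0.        ,  0.        ,  0.        ]), 'rvec': array([ 2.31054645,  1.34015668, -0.36043439]), 'tvec': array([-0.34171106, -0.43140627,  1.39344865])}
side {'mtx': array([[570.79862706,   0.        , 319.67125874],
       [  0.        , 570.79862706, 246.63241835],
       [  0.        ,   0.        ,   1.        ]]), 'D': array([-0.04642685,  0.        ,  0.        ,  0.        ,  0.        ]), 'rvec': array([ 2.34993095, -0.18682367,  0.10590728]), 'tvec': array([-0.63862328,  0.17167946,  1.04512518])}
```

View pics/scene1.png

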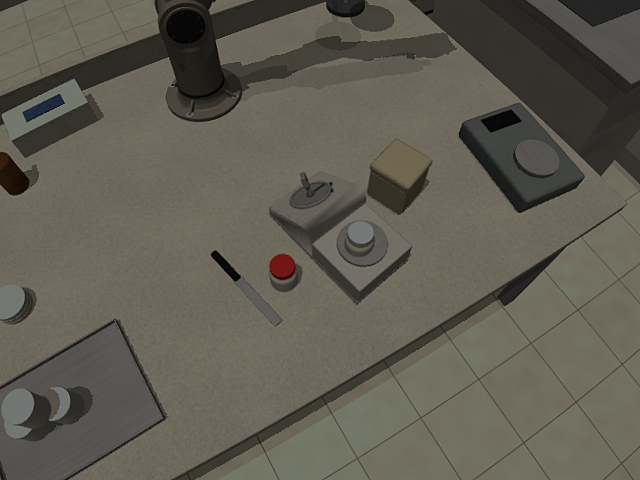

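View pics/side1.png

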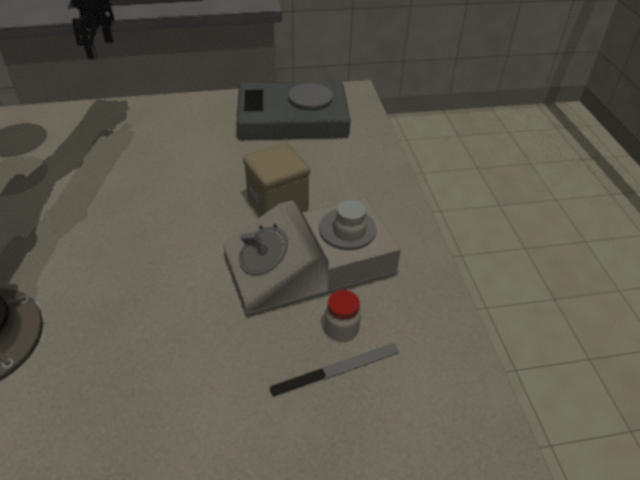

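The scene picture shows the dial at about (311,194) and the turntable at (361,243). In the side picture the dial is at about (263,250) and the turntable at (348,229). I'll enlarge both.

```bash
python3 - <<'E'
import cv2,numpy as np
a=cv2.imread("pics/scene1.png")[160:310,260:420]; b=cv2.imread("pics/side1.png")[190:340,215:415]
f=lambda i:cv2.convertScaleAbs(cv2.resize(i,None,fx=4,fy=4,interpolation=cv2.INTER_CUBIC),alpha=1.5)
cv2.imwrite("pics/a.png",f(a));cv2.imwrite("pics/b.png",f(b))
E
```

```text
(no output)
```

View pics/a.png

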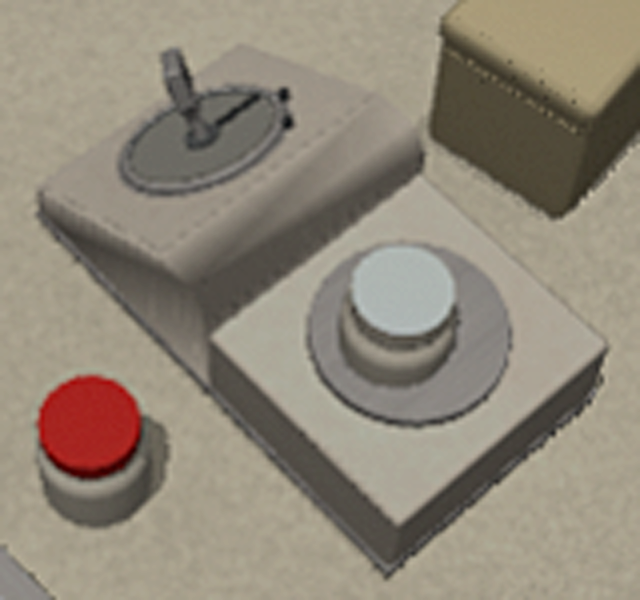

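View pics/b.png

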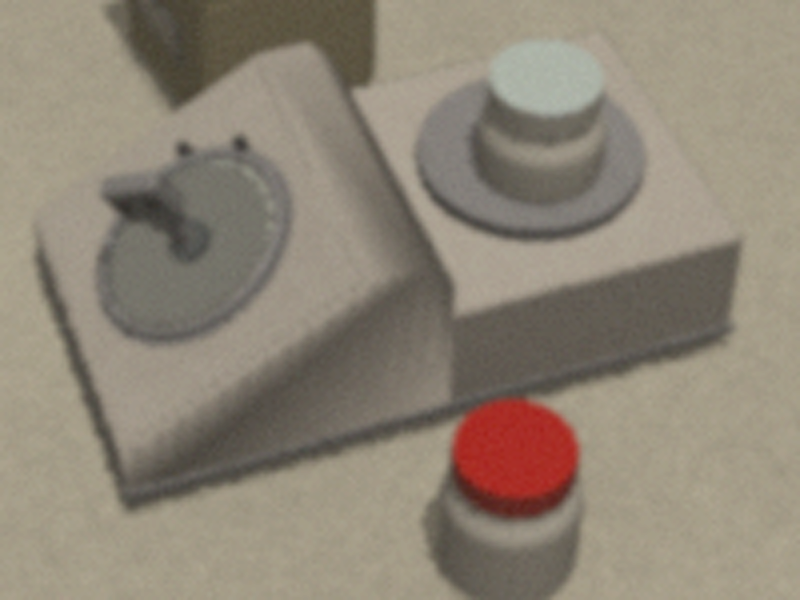

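Scene crop: window centre (205,139), turntable (410,333), pips (285,94) and (288,122). Side crop: window (195,243), turntable (531,156), pips (185,148) and (240,143). The key bow is at about (174,68) in the scene crop. Next I'll fit the machine pose.

```bash
cat > h.py <<'E'
import numpy as np,cv2
from bench import r
from scipy.optimize import least_squares
from scipy.spatial.transform import Rotation as R
U=np.array([.866,0,.499]);N=np.array([-.499,0,.866]);Y=np.array([0,1.,0]);FC=np.array([-.0625,0,.081])
def proj(P,c): return cv2.projectPoints(np.array(P,float).reshape(-1,3),c["rvec"],c["tvec"],c["mtx"],c["D"])[0].reshape(-1,2)
def pip(a,h=.008): return FC+.056*(np.cos(a)*Y+np.sin(a)*U)+h*N
E
cat > fit.py <<'E'
from h import *
L=[FC+.007*N,np.array([.115,0,.09]),pip(.3,.005),pip(.9,.005),np.array([.197,-.085,.08])]
A=np.array([[205,139],[410,333],[285,94],[288,122],[400,525]])/4+[260,160]
B=np.array([[195,243],[531,156],[185,148],[240,143],[740,240]])/4+[215,190]
cs,cb=r.camera_info("scene"),r.camera_info("side")
def w(p): return [R.from_euler("z",p[2]).apply(l)+[p[0],p[1],0] for l in L]
def f(p): return np.r_[(proj(w(p),cs)-A).ravel(),(proj(w(p),cb)-B).ravel()]
best=min((least_squares(f,[.6,0,y],loss="soft_l1") for y in(-1,0,1)),key=lambda s:s.cost)
print(best.x,best.fun.reshape(-1,2).round(2))
p=best.x;Rm=R.from_euler("z",p[2])
print("fc",Rm.apply(FC)+[p[0],p[1],0],"bow",Rm.apply(FC+.046*N)+[p[0],p[1],0])
np.save("m.npy",p)
for c,o in((cs,[260,160]),(cb,[215,190])): print("bow px crop",((proj(Rm.apply([FC+.032*N,FC+.046*N,FC+.06*N])+[p[0],p[1],0],c)-o)*4).round())
E
python3 fit.py
```

```text
[0.60907358 0.08387553 0.1950898 ] [[-1.56 -1.36]
 [-0.46 -0.54]
 [-0.68  0.34]
 [-0.45  0.31]
 [-0.52  1.84]
 [-1.92 -1.94]
 [ 0.3  -2.55]
 [ 0.09 -0.21]
 [ 0.25 -0.66]
 [ 2.79 -1.56]]
fc [0.54775918 0.07175962 0.081     ] bow [0.52524061 0.06730988 0.120836  ]
bow px crop [[185. 100.]
 [177.  80.]
 [168.  61.]]
bow px crop [[160. 209.]
 [144. 195.]
 [128. 179.]]
```

```bash
cat >> h.py <<'E'
def mach():
    p=np.load("m.npy"); return R.from_euler("z",p[2]),np.array([p[0],p[1],0])
def w(P):
    Rm,t=mach(); return Rm.apply(P)+t
def tool(psi):  # tool z into face, tool y at angle psi from machine y, positive = winding sense
    Rm,_=mach(); z=-N; y=np.cos(psi)*Y+np.sin(psi)*U; x=np.cross(y,z)
    return Rm*R.from_matrix(np.c_[x,y,z])
def delta(pos,Rt,o=None):
    o=o or r.get_obs(); Rc=R.from_rotvec(o["orientation"])
    print("shift tool mm",(Rc.inv().apply(pos-o["tcp_pos"])*1e3).round(1),"turn deg",np.degrees((Rc.inv()*Rt).as_rotvec()).round(2),"j",o["joints"].round(2),"t",round(o["clock"],2))
def psi():
    o=r.get_obs(); M=(tool(0).inv()*R.from_rotvec(o["orientation"])).as_rotvec(); return M
E
python3 - <<'E'
from h import *
for q in (0,np.pi): delta(w(FC+.17*N),tool(q))
print(R.from_rotvec(r.get_obs()["orientation"]).as_matrix().round(2))
c=r.camera_info("wrist");Rw=cv2.Rodrigues(c["rvec"])[0];o=r.get_obs()
print("cam in tool",R.from_rotvec(o["orientation"]).inv().apply((-Rw.T@c["tvec"])-o["tcp_pos"]), R.from_rotvec(o["orientation"]).inv().apply(Rw[2]))
E
```

```text
shift tool mm [-421.2 -470.9   25. ] turn deg [ -7.98 -29.27 -29.46] j [-1.35  0.48  0.02  1.56 -0.01  1.11 -0.08] t 0.1
shift tool mm [-421.2 -470.9   25. ] turn deg [-38.92  10.61 145.4 ] j [-1.35  0.48  0.02  1.56 -0.01  1.11 -0.08] t 0.1
[[-0.95  0.33 -0.  ]
 [ 0.33  0.95 -0.  ]
 [-0.   -0.   -1.  ]]
cam in tool [ 0.07255698  0.00013415 -0.12022704] [-2.84464591e-01  2.29545772e-04  9.58686520e-01]
```

>>> {"method": "step_arm", "body": {"moves": [{"dx": -35,"dy": -39},{"dx": -35,"dy": -39},{"dx": -35,"dy": -39},{"dx": -35,"dy": -39},{"dx": -35,"dy": -39},{"dx": -35,"dy": -39},{"dx": -35,"dy": -39},{"dx": -35,"dy": -39},{"dx": -35,"dy": -39},{"dx": -35,"dy": -39},{"dx": -35,"dy": -39},{"dx": -35,"dy": -39},{"rx": -2,"ry": -7.3,"rz": -7.3},{"rx": -2,"ry": -7.3,"rz": -7.3},{"rx": -2,"ry": -7.3,"rz": -7.3},{"rx": -2,"ry": -7.3,"rz": -7.3},{}]}}

```text
invalid input at $.moves[0]: expected keys rx, ry, rz, dx, dy, dz, gripper
```

```bash
python3 - <<'E'
from h import *
delta(w(FC+.17*N),tool(0))
cv2.imwrite("pics/w1.png",cv2.convertScaleAbs(r.grab_frame("wrist"),alpha=1.4))
c=r.camera_info("wrist")
print(proj(w(np.array([FC+.06*N,FC+.046*N,FC+.007*N,pip(.3),pip(.9)])),c).round())
E
```

```text
shift tool mm [-421.2 -470.9   25. ] turn deg [ -7.98 -29.27 -29.46] j [-1.35  0.48  0.02  1.56 -0.01  1.11 -0.08] t 0.1
[[-108.  669.]
 [ -92.  658.]
 [ -51.  630.]
 [ -16.  633.]
 [ -22.  665.]]
```

View pics/w1.png

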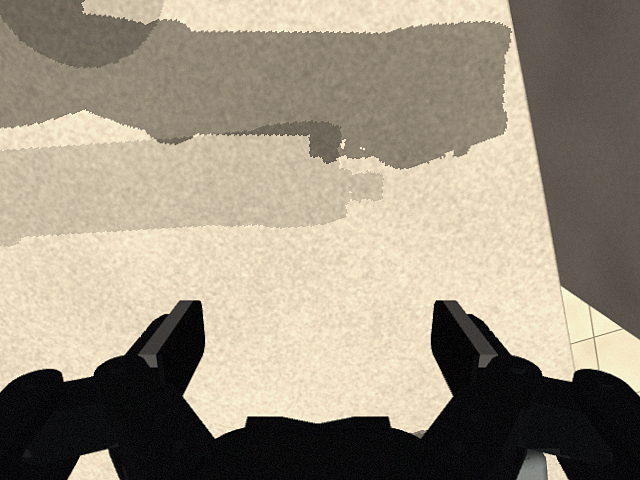

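The move was refused because every row needs all seven keys. The picture shows only the bench and the open fingers, at about (195,330) and (440,330).

>>> {"method": "step_arm", "body": {"moves": [{"rx": 0,"ry": 0,"rz": 0,"dx": -35,"dy": -39,"dz": 2,"gripper": 1},{"rx": 0,"ry": 0,"rz": 0,"dx": -35,"dy": -39,"dz": 2,"gripper": 1},{"rx": 0,"ry": 0,"rz": 0,"dx": -35,"dy": -39,"dz": 2,"gripper": 1},{"rx": 0,"ry": 0,"rz": 0,"dx": -35,"dy": -39,"dz": 2,"gripper": 1},{"rx": 0,"ry": 0,"rz": 0,"dx": -35,"dy": -39,"dz": 2,"gripper": 1},{"rx": 0,"ry": 0,"rz": 0,"dx": -35,"dy": -39,"dz": 2,"gripper": 1},{"rx": 0,"ry": 0,"rz": 0,"dx": -35,"dy": -39,"dz": 2,"gripper": 1},{"rx": 0,"ry": 0,"rz": 0,"dx": -35,"dy": -39,"dz": 2,"gripper": 1},{"rx": 0,"ry": 0,"rz": 0,"dx": -35,"dy": -39,"dz": 2,"gripper": 1},{"rx": 0,"ry": 0,"rz": 0,"dx": -35,"dy": -39,"dz": 2,"gripper": 1},{"rx": 0,"ry": 0,"rz": 0,"dx": -35,"dy": -39,"dz": 2,"gripper": 1},{"rx": 0,"ry": 0,"rz": 0,"dx": -35,"dy": -39,"dz": 2,"gripper": 1},{"rx": -2,"ry": -7.3,"rz": -7.3,"dx": 0,"dy": 0,"dz": 0,"gripper": 1},{"rx": -2,"ry": -7.3,"rz": -7.3,"dx": 0,"dy": 0,"dz": 0,"gripper": 1},{"rx": -2,"ry": -7.3,"rz": -7.3,"dx": 0,"dy": 0,"dz": 0,"gripper": 1},{"rx": -2,"ry": -7.3,"rz": -7.3,"dx": 0,"dy": 0,"dz": 0,"gripper": 1},{"rx": 0,"ry": 0,"rz": 0,"dx": 0,"dy": 0,"dz": 0,"gripper": 1},{"rx": 0,"ry": 0,"rz": 0,"dx": 0,"dy": 0,"dz": 0,"gripper": 1}]}}

```text
clock: 2.4
tcp_pos: [0.4654, 0.0592, 0.23]
orientation: [-0.245, 2.61, 0.071]
contact_force: [0.7, -0.8, 0.8]
grip_width: 0.0853
gripper_force: 0.0
```

```bash
python3 - <<'E'
from h import *
delta(w(FC+.17*N),tool(0))
c=r.camera_info("wrist")
cv2.imwrite("pics/w2.png",cv2.convertScaleAbs(r.grab_frame("wrist"),alpha=1.4))
print(proj(w(np.array([FC+.06*N,FC+.046*N,FC+.007*N,pip(.3),pip(.9)])),c).round())
E
```

```text
shift tool mm [ 2.2 -3.6  0.7] turn deg [ 0.01 -0.05 -0.45] j [-0.61 -0.07  0.31  2.41  0.25  0.28  1.24] t 2.4
[[311. 238.]
 [312. 232.]
 [313. 218.]
 [383. 239.]
 [358. 272.]]
```

View pics/w2.png

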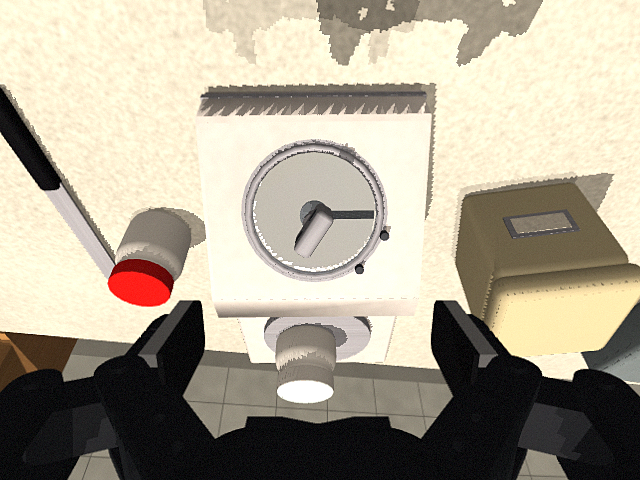

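The wrist view shows the window centred at about (314,211), pips at (384,236) and (360,269), the pointer pointing right, and the bow's long axis running roughly (323,208) to (303,252). I'll refit the pose and overlay a bow wireframe.

```bash
python3 - <<'E'
from h import *
exec(open("fit.py").read().split("print(best")[0].replace("from h import *",""))
cw=r.camera_info("wrist")
L2=[FC+.007*N,pip(.3),pip(.9)];C=np.array([[314,211.5],[384,236],[360,269]])
def ww(p,P): return [R.from_euler("z",p[2]).apply(l)+[p[0],p[1],0] for l in P]
g=lambda p:np.r_[.5*f(p),(proj(ww(p,L2),cw)-C).ravel()]
s=least_squares(g,best.x,loss="soft_l1");print(s.x,s.fun.reshape(-1,2).round(1)[-3:])
np.save("m.npy",s.x)
im=cv2.imread("pics/w2.png");x0,y0,k=270,170,7
z=cv2.resize(im[y0:y0+85,x0:x0+85],None,fx=k,fy=k,interpolation=cv2.INTER_CUBIC);z2=z.copy()
def bow(a):
    bx=np.cos(a)*Y+np.sin(a)*U; by=-np.sin(a)*Y+np.cos(a)*U
    return [w(FC+h*N+i*.016*bx+j*.006*by) for h in(.032,.06) for i,j in((1,1),(1,-1),(-1,-1),(-1,1))]
q=((proj(bow(np.radians(112)),cw)-[x0,y0]+.5)*k).astype(int)
for m,col in((q[:4],(0,0,255)),(q[4:],(0,255,0))): cv2.polylines(z2,[m.reshape(-1,1,2)],True,col,1)
cv2.imwrite("pics/z.png",z2[:, :]) 
E
```

```text
[0.6060166  0.08413941 0.18880986] [[-0.   2.9]
 [ 0.6 -0.3]
 [-1.   0.4]]
```

View pics/z.png

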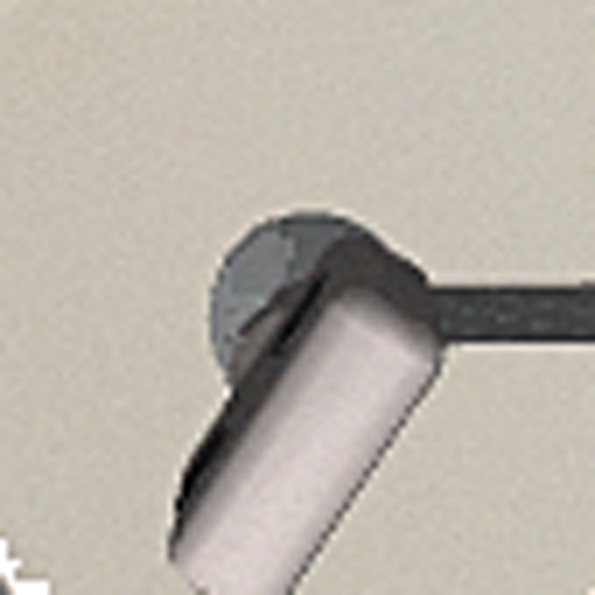

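```bash
python3 - <<'E'
from h import *
cw=r.camera_info("wrist")
def bow(a):
    bx=np.cos(a)*Y+np.sin(a)*U; by=-np.sin(a)*Y+np.cos(a)*U
    return [w(FC+h*N+i*.016*bx+j*.006*by) for h in(.032,.06) for i,j in((1,1),(1,-1),(-1,-1),(-1,1))]
for a in(112,118,124): print(a,proj(bow(np.radians(a)),cw)[4:].round(1).tolist())
im=cv2.imread("pics/w2.png");x0,y0,k=270,190,7
z=cv2.resize(im[y0:y0+85,x0:x0+85],None,fx=k,fy=k,interpolation=cv2.INTER_CUBIC)
for a,col in((112,(0,0,255)),(121,(0,200,0))):
    q=((proj(bow(np.radians(a)),cw)-[x0,y0]+.5)*k).astype(np.int32)
    cv2.polylines(z,[q[4:].reshape(-1,1,2)],True,col,2)
cv2.imwrite("pics/z2.png",z)
for q in(31,31-180): delta(w(FC+.17*N),tool(np.radians(q)))
E
```

```text
112 [[295.2, 253.6], [313.0, 260.3], [332.3, 214.4], [314.0, 207.2]]
118 [[293.1, 251.7], [310.1, 260.1], [334.4, 216.4], [317.0, 207.4]]
124 [[291.3, 249.6], [307.3, 259.6], [336.2, 218.6], [319.9, 207.9]]
shift tool mm [ 5.2 -2.  -0.8] turn deg [ 0.19 -0.07 30.89] j [-0.61 -0.07  0.31  2.41  0.25  0.28  1.24] t 2.45
shift tool mm [ 5.2 -2.  -0.8] turn deg [ 9.0000e-02  2.5000e-01 -1.4911e+02] j [-0.61 -0.07  0.31  2.41  0.25  0.28  1.24] t 2.45
```

View pics/z2.png

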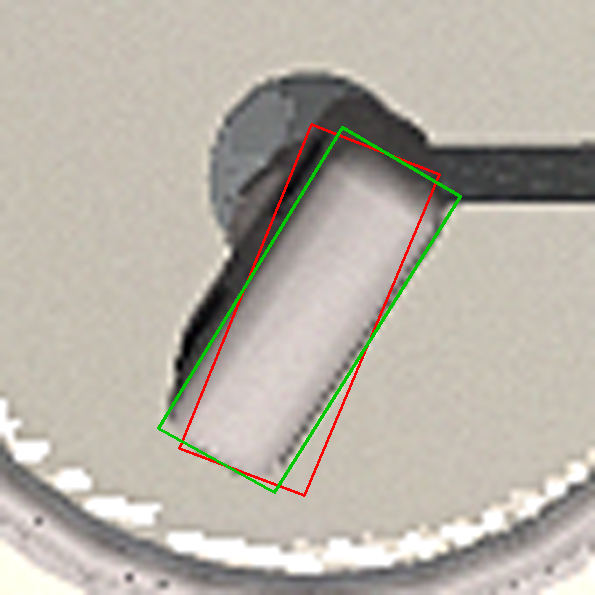

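The green wireframe (121°) fits the bow to within about 1 px, so I'll grip at psi = 31°. First I'll pre-turn backwards to gain winding range.

>>> {"method": "step_arm", "body": {"moves": [{"rx": 0,"ry": 0,"rz": 0,"dx": 5,"dy": -2,"dz": 0,"gripper": 1},{"rx": 0,"ry": 0,"rz": -10,"dx": 0,"dy": 0,"dz": 0,"gripper": 1},{"rx": 0,"ry": 0,"rz": -10,"dx": 0,"dy": 0,"dz": 0,"gripper": 1},{"rx": 0,"ry": 0,"rz": -10,"dx": 0,"dy": 0,"dz": 0,"gripper": 1},{"rx": 0,"ry": 0,"rz": -10,"dx": 0,"dy": 0,"dz": 0,"gripper": 1},{"rx": 0,"ry": 0,"rz": 0,"dx": 0,"dy": 0,"dz": 0,"gripper": 1}]}}

```text
clock: 3.2
tcp_pos: [0.4609, 0.0562, 0.2268]
orientation: [-1.127, 2.376, -0.172]
contact_force: [0.1, -0.8, 0.6]
grip_width: 0.0857
gripper_force: 0.0
```

```bash
python3 -c "
from h import *
delta(w(FC+.17*N),tool(np.radians(31-180)))"
```

```text
shift tool mm [-1.  -0.6 -1. ] turn deg [ 3.0000e-02  2.4000e-01 -1.0912e+02] j [-0.66 -0.07  0.36  2.43  0.28  0.27  1.92] t 3.2
```

>>> {"method": "step_arm", "body": {"moves": [{"rx": 0,"ry": 0,"rz": -9.5,"dx": -1,"dy": -0.6,"dz": 0,"gripper": 1},{"rx": 0,"ry": 0,"rz": -9.6,"dx": 0,"dy": 0,"dz": 0,"gripper": 1},{"rx": 0,"ry": 0,"rz": 0,"dx": 0,"dy": 0,"dz": 30,"gripper": 1},{"rx": 0,"ry": 0,"rz": 0,"dx": 0,"dy": 0,"dz": 30,"gripper": 1},{"rx": 0,"ry": 0,"rz": 0,"dx": 0,"dy": 0,"dz": 0,"gripper": 1},{"rx": 0,"ry": 0,"rz": 0,"dx": 0,"dy": 0,"dz": 0,"gripper": 1}]}}

```text
clock: 3.95
tcp_pos: [0.4795, 0.0539, 0.1943]
orientation: [-1.531, 2.181, -0.313]
contact_force: [0.7, 0.4, 0.4]
grip_width: 0.0857
gripper_force: 0.0
```

```bash
python3 -c "
from h import *
delta(w(FC+.046*N),tool(np.radians(-59)))"
```

```text
shift tool mm [-7.9  1.6 85.7] turn deg [-0.14 -1.22  0.62] j [-0.46  0.05  0.19  2.42  0.32  0.17  2.21] t 3.95
```

Joint 6 has reached its 0.17 limit at this tilt. I'll identify the kinematics from the logged poses to see which poses near the key are reachable.

```bash
cat > kin.py <<'E'
from h import *
import itertools
J=[[-1.3471,.4777,.0223,1.5564,-.0115,1.1093,-.0831],[-.61,-.07,.31,2.41,.25,.28,1.24],[-.66,-.07,.36,2.43,.28,.27,1.92]]
P=[[.2197,.6377,.2524],[.4654,.0592,.23],[.4609,.0562,.2268]]
V=[[-.5187,-3.0983,.0028],[-.245,2.61,.071],[-1.127,2.376,-.172]]
def rots(q,s,b):
    M=R.from_euler("z",b);out=[]
    for i in range(7):
        M=M*R.from_euler("z" if i%2==0 else "y",s[i]*q[i]); out.append(M)
    return out
def fk(q,s,p):
    # p: base yaw, tool yaw, h,a,b,c, ex1,ex2,ex3, bx,by
    M=rots(q,s,p[0])
    x=np.array([p[9],p[10],p[2]])+M[1].apply([p[6],0,p[3]])+M[3].apply([p[7],0,p[4]])+M[5].apply([p[8],0,p[5]])
    return x,M[6]*R.from_euler("z",p[1])
E
cat > fitk.py <<'E'
from kin import *
o=r.get_obs();J.append(o["joints"]);P.append(o["tcp_pos"]);V.append(o["orientation"])
res=[]
for s1,s3,s5,s7 in itertools.product((1,-1),repeat=4):
    s=[s1,1,s3,1,s5,1,s7]
    def f(p):
        e=[]
        for q,x,v in zip(J,P,V):
            X,M=fk(q,s,p); e+=list(X-x)+list((M.inv()*R.from_rotvec(v)).as_rotvec()*.3)
        return np.r_[e,.02*np.array(p[6:11])]
    for b in (0,2.6):
      for t in (0,1.57,3.14,-1.57):
        k=least_squares(f,[b,t,.35,.4,.4,.25,0,0,0,0,0]); res.append((k.cost,s,k.x,k.fun[:24]))
res.sort(key=lambda a:a[0])
for c in res[:3]: print(c[0],c[1],c[2].round(3))
print(res[0][3].reshape(-1,6).round(3))
np.save("kp.npy",np.r_[res[0][1],res[0][2]]);print(o["joints"])
E
python3 fitk.py
```

```text
2.0344182588892916e-05 [-1, 1, -1, 1, -1, 1, -1] [-0.002  1.571  0.288  0.577  0.522  0.266 -0.002  0.056 -0.006  0.049
 -0.053]
2.0344182588893207e-05 [-1, 1, -1, 1, -1, 1, -1] [-0.002  1.571  0.288  0.577  0.522  0.266 -0.002  0.056 -0.006  0.049
 -0.053]
2.0344182588894478e-05 [-1, 1, -1, 1, -1, 1, -1] [-0.002  1.571  0.288  0.577  0.522  0.266 -0.002  0.056 -0.006  0.049
 -0.053]
[[ 0.    -0.     0.     0.    -0.    -0.001]
 [ 0.002  0.     0.003  0.001  0.002 -0.001]
 [-0.003 -0.001 -0.002  0.    -0.001  0.002]
 [ 0.     0.    -0.001 -0.    -0.    -0.001]]
[-0.46470721  0.04876096  0.18799875  2.41808898  0.32236476  0.17395345
  2.21195144]
```

```bash
cat > kin2.py <<'E'
from kin import *
S=[-1,1,-1,1,-1,1,-1]
lo=np.array([-2.96,-.34,-1.41,.24,-1.37,.17,-2.96]);hi=np.array([2.96,2.1,1.46,2.44,4.51,1.92,2.96])
def fk2(q,p):
    M=rots(q,S,p[0])
    x=M[0].apply([p[6],p[7],p[2]])+M[1].apply([p[8],0,p[3]])+M[2].apply([0,p[9],0])+M[3].apply([p[10],0,p[4]])+M[4].apply([0,p[11],0])+M[5].apply([p[12],0,p[5]])
    return x,M[6]*R.from_euler("z",p[1])
def ik(pos,Rt,p,q0,free=False):
    def f(q):
        X,M=fk2(q,p); e=(M.inv()*Rt).as_rotvec()
        if free: e=e*[1,1,0]
        return np.r_[(X-pos)*10,e*3,.003*(q-q0)]
    k=least_squares(f,np.clip(q0,lo+.01,hi-.01),bounds=(lo,hi)); X,M=fk2(k.x,p)
    return k.x,np.linalg.norm(X-pos),(M.inv()*Rt).magnitude()
E
cat > fitk2.py <<'E'
from kin2 import *
o=r.get_obs();J.append(o["joints"]);P.append(o["tcp_pos"]);V.append(o["orientation"])
def f(p):
    e=[]
    for q,x,v in zip(J,P,V):
        X,M=fk2(q,p); e+=list(X-x)+list((M.inv()*R.from_rotvec(v)).as_rotvec()*.3)
    return np.r_[e,.01*np.array(p[6:])]
k=least_squares(f,[0,1.571,.3,.5,.5,.25]+[0]*7);print(k.cost,k.x.round(3));print(k.fun[:24].reshape(-1,6).round(3))
np.save("kp.npy",k.x);p=k.x
rng=np.random.default_rng(0)
for h in(.11,.08,.046):
  for ps in(-59,31,121,211):
    pos=w(FC+h*N);Rt=tool(np.radians(ps));bst=[]
    for i in range(12):
        q0=o["joints"] if i==0 else rng.uniform(lo,hi)
        bst.append(ik(pos,Rt,p,q0))
    q,e,a=min(bst,key=lambda t:t[1]*10+t[2]); print(h,ps,"from here",(bst[0][1]*1e3).round(1),np.degrees(bst[0][2]).round(1),bst[0][0].round(2),"| any",round(e*1e3,1),np.degrees(a).round(1),q.round(2))
E
python3 fitk2.py
```

```text
9.636265654004825e-06 [-1.000e-03  1.571e+00  3.210e-01  5.310e-01  5.350e-01  2.740e-01
 -7.000e-03 -2.200e-02 -4.000e-03  1.060e-01  3.200e-02 -1.440e-01
  2.500e-02]
[[-0.    -0.    -0.     0.    -0.    -0.001]
 [ 0.    -0.     0.001  0.001  0.002 -0.001]
 [-0.     0.    -0.001  0.    -0.001  0.002]
 [ 0.    -0.     0.    -0.    -0.    -0.001]]
0.11 -59 from here 0.0 0.0 [-0.6   0.11  0.32  2.35  0.08  0.17  2.44] | any 0.0 0.0 [-1.23  0.13  1.04  2.27 -0.34  0.29  2.87]
0.11 31 from here 0.0 0.0 [-0.73  0.11  0.47  2.33 -0.02  0.19  0.96] | any 0.0 0.0 [-0.73  0.11  0.47  2.33 -0.02  0.19  0.96]
0.11 121 from here 29.1 6.6 [ 1.33  0.56 -0.79  2.44  3.68  0.17  2.94] | any 0.0 0.0 [-1.44  0.18  1.32  2.24 -0.54  0.37 -0.07]
0.11 211 from here 43.5 7.3 [ 0.72  0.32 -0.88  2.44  1.32  0.25  2.96] | any 0.0 0.0 [-1.52  0.24  1.46  2.22 -0.67  0.44 -1.5 ]
0.08 -59 from here 0.0 0.0 [-0.59  0.19  0.35  2.27 -0.16  0.17  2.67] | any 0.0 0.0 [-0.59  0.19  0.35  2.27 -0.16  0.17  2.67]
0.08 31 from here 0.0 0.0 [-0.66  0.19  0.43  2.25 -0.25  0.2   1.19] | any 0.0 0.0 [-0.66  0.19  0.43  2.25 -0.25  0.2   1.19]
0.08 121 from here 14.0 4.5 [ 1.24  0.54 -0.72  2.44  3.62  0.17  2.96] | any 0.0 0.0 [-0.81  0.2   0.62  2.23 -0.39  0.25 -0.23]
0.08 211 from here 34.5 7.2 [ 0.56  0.32 -0.68  2.44  1.35  0.17  2.96] | any 0.0 0.0 [-0.84  0.2   0.65  2.22 -0.42  0.26 -1.77]
0.046 -59 from here 0.0 0.0 [-0.52  0.28  0.31  2.19 -0.36  0.17  2.89] | any 0.0 0.0 [-0.52  0.28  0.31  2.19 -0.36  0.17  2.89]
0.046 31 from here 0.0 0.0 [-0.53  0.28  0.33  2.19 -0.38  0.18  1.34] | any 0.0 0.0 [-0.53  0.28  0.33  2.19 -0.38  0.18  1.34]
0.046 121 from here 7.5 2.7 [ 1.11  0.57 -0.62  2.4   3.58  0.17  2.96] | any 0.0 0.0 [-1.31  0.58  1.46  2.12 -1.19  0.71  0.48]
0.046 211 from here 24.8 8.6 [ 0.62  0.39 -0.69  2.44  1.44  0.17  2.96] | any 0.0 0.0 [-0.99  0.34  0.96  2.13 -0.87  0.4  -1.31]
```

The poses are reachable in the model. I'll descend partway, correcting laterally.

>>> {"method": "step_arm", "body": {"moves": [{"rx": 0,"ry": 0,"rz": 0,"dx": -4,"dy": 1,"dz": 6,"gripper": 1},{"rx": 0,"ry": -0.6,"rz": 0.3,"dx": -4,"dy": 0.6,"dz": 6,"gripper": 1},{"rx": -0.1,"ry": -0.6,"rz": 0.3,"dx": 0,"dy": 0,"dz": 10,"gripper": 1},{"rx": 0,"ry": 0,"rz": 0,"dx": 0,"dy": 0,"dz": 0,"gripper": 1},{"rx": 0,"ry": 0,"rz": 0,"dx": 0,"dy": 0,"dz": 0,"gripper": 1}]}}

```text
clock: 4.58
tcp_pos: [0.4877, 0.0602, 0.1798]
orientation: [-1.53, 2.179, -0.306]
contact_force: [-0.3, -0.0, -0.3]
grip_width: 0.0859
gripper_force: 0.0
```

```bash
python3 -c "
from h import *
delta(w(FC+.046*N),tool(np.radians(-59)))"
```

```text
shift tool mm [-2.8 -0.3 68.7] turn deg [ 0.02 -0.95  0.58] j [ 0.06  0.12 -0.37  2.38  0.7   0.17  1.84] t 4.58
```

>>> {"method": "step_arm", "body": {"moves": [{"rx": 0,"ry": -0.9,"rz": 0.6,"dx": -3,"dy": 0,"dz": 10,"gripper": 1},{"rx": 0,"ry": 0,"rz": 0,"dx": 0,"dy": 0,"dz": 10,"gripper": 1},{"rx": 0,"ry": 0,"rz": 0,"dx": 0,"dy": 0,"dz": 10,"gripper": 1},{"rx": 0,"ry": 0,"rz": 0,"dx": 0,"dy": 0,"dz": 0,"gripper": 1},{"rx": 0,"ry": 0,"rz": 0,"dx": 0,"dy": 0,"dz": 0,"gripper": 1}]}}

```text
clock: 5.2
tcp_pos: [0.5029, 0.0668, 0.1544]
orientation: [-1.519, 2.172, -0.289]
contact_force: [0.3, -0.6, -0.1]
grip_width: 0.0854
gripper_force: 0.0
```

```bash
python3 -c "
from h import *
delta(w(FC+.046*N),tool(np.radians(-59)))"
```

```text
shift tool mm [ 2.1 -1.  38.6] turn deg [ 0.06 -0.01  0.13] j [ 0.23  0.23 -0.56  2.37  1.26  0.18  1.3 ] t 5.2
```

>>> {"method": "step_arm", "body": {"moves": [{"rx": 0,"ry": 0,"rz": 0,"dx": 2,"dy": -1,"dz": 10,"gripper": 1},{"rx": 0,"ry": 0,"rz": 0,"dx": 0,"dy": 0,"dz": 10,"gripper": 1},{"rx": 0,"ry": 0,"rz": 0,"dx": 0,"dy": 0,"dz": 10,"gripper": 1},{"rx": 0,"ry": 0,"rz": 0,"dx": 0,"dy": 0,"dz": 0,"gripper": 1},{"rx": 0,"ry": 0,"rz": 0,"dx": 0,"dy": 0,"dz": 0,"gripper": 1}]}}

```text
clock: 5.82
tcp_pos: [0.5179, 0.0667, 0.1285]
orientation: [-1.517, 2.173, -0.289]
contact_force: [-0.5, 0.2, -0.1]
grip_width: 0.0854
gripper_force: 0.0
```

```bash
python3 -c "
from h import *
delta(w(FC+.046*N),tool(np.radians(-59)))"
```

```text
shift tool mm [-0.5  0.3  8.8] turn deg [ 0.04 -0.02  0.04] j [ 0.22  0.31 -0.54  2.35  1.62  0.2   0.95] t 5.83
```

>>> {"method": "step_arm", "body": {"grip_force": 40, "moves": [{"rx": 0,"ry": 0,"rz": 0,"dx": -0.5,"dy": 0.3,"dz": 9,"gripper": 1},{"rx": 0,"ry": 0,"rz": 0,"dx": 0,"dy": 0,"dz": 0,"gripper": 1},{"rx": 0,"ry": 0,"rz": 0,"dx": 0,"dy": 0,"dz": 0,"gripper": -1},{"rx": 0,"ry": 0,"rz": 0,"dx": 0,"dy": 0,"dz": 0,"gripper": -1},{"rx": 0,"ry": 0,"rz": 0,"dx": 0,"dy": 0,"dz": 0,"gripper": -1},{"rx": 0,"ry": 0,"rz": 0,"dx": 0,"dy": 0,"dz": 0,"gripper": -1},{"rx": 0,"ry": 0,"rz": 0,"dx": 0,"dy": 0,"dz": 0,"gripper": -1},{"rx": 0,"ry": 0,"rz": 0,"dx": 0,"dy": 0,"dz": 0,"gripper": -1}]}}

```text
clock: 6.82
tcp_pos: [0.5226, 0.0679, 0.1208]
orientation: [-1.517, 2.173, -0.29]
contact_force: [-2.6, -1.3, 5.3]
grip_width: 0.0314
gripper_force: 39.7
```

```bash
cat > st.py <<'E'
from h import *
o=r.get_obs();delta(w(FC+.046*N),tool(np.radians(-59)),o)
ms=[];fs=[]
Rm,_=mach();ax=Rm.apply(N)
Rc=R.from_rotvec(o["orientation"]);M=tool(0).inv()*Rc
print("psi",np.degrees(M.as_rotvec()).round(2),"width",o["grip_width"].round(4),"gf",round(o["gripper_force"],1),"F",o["contact_force"].round(1),"M",o["moment"].round(3),"M.axis",round(float(o["moment"]@ax),3),"F tool",Rc.inv().apply(o["contact_force"]).round(1),"M tool",Rc.inv().apply(o["moment"]).round(3))
E
python3 st.py
```

```text
shift tool mm [-0.1  0.5 -0.2] turn deg [-0.01 -0.02  0.03] j [ 0.23  0.34 -0.57  2.35  1.7   0.22  0.88] t 6.83Traceback (most recent call last):
  File "st.py", line 6, in <module>
    print("psi",np.degrees(M.as_rotvec()).round(2),"width",o["grip_width"].round(4),"gf",round(o["gripper_force"],1),"F",o["contact_force"].round(1),"M",o["moment"].round(3),"M.axis",round(float(o["moment"]@ax),3),"F tool",Rc.inv().apply(o["contact_force"]).round(1),"M tool",Rc.inv().apply(o["moment"]).round(3))
                                                           ^^^^^^^^^^^^^^^^^^^^^
AttributeError: 'float' object has no attribute 'round'
```

```bash
sed -i 's/o\["grip_width"\].round(4)/round(o["grip_width"],4)/' st.py; python3 st.py
```

```text
shift tool mm [-0.1  0.5 -0.2] turn deg [-0.01 -0.02  0.03] j [ 0.23  0.34 -0.57  2.35  1.7   0.22  0.88] t 6.83
psi [ 2.000e-02  1.000e-02 -5.901e+01] width 0.0314 gf 39.7 F [-2.6 -1.3  5.3] M [-0.21   0.487 -0.01 ] M.axis 0.049 F tool [ 0.6 -0.5 -6. ] M tool [-0.39   0.356 -0.049]
```

>>> {"method": "step_arm", "body": {"moves": [{"rx": 0,"ry": 0,"rz": 4,"dx": 0,"dy": 0,"dz": 0,"gripper": -1},{"rx": 0,"ry": 0,"rz": 7,"dx": 0,"dy": 0,"dz": 0,"gripper": -1},{"rx": 0,"ry": 0,"rz": 7,"dx": 0,"dy": 0,"dz": 0,"gripper": -1},{"rx": 0,"ry": 0,"rz": 7,"dx": 0,"dy": 0,"dz": 0,"gripper": -1},{"rx": 0,"ry": 0,"rz": 7,"dx": 0,"dy": 0,"dz": 0,"gripper": -1},{"rx": 0,"ry": 0,"rz": 7,"dx": 0,"dy": 0,"dz": 0,"gripper": -1},{"rx": 0,"ry": 0,"rz": 6,"dx": 0,"dy": 0,"dz": 0,"gripper": -1}]}}

```text
clock: 7.7
tcp_pos: [0.5225, 0.0681, 0.1208]
orientation: [-0.559, 2.559, -0.018]
contact_force: [-3.0, -1.8, 7.0]
grip_width: 0.0318
gripper_force: 39.6
```

```bash
python3 st.py
```

```text
shift tool mm [ 0.3  0.2 -0.2] turn deg [  0.     0.   -45.16] j [ 0.36  0.37 -0.72  2.34  1.66  0.28  0.16] t 7.7
psi [ -0.    -0.   -13.83] width 0.0318 gf 39.6 F [-3.  -1.8  7. ] M [-0.131  0.488  0.094] M.axis 0.099 F tool [-0.4 -1.3 -7.7] M tool [-0.135  0.486 -0.099]
```

>>> {"method": "step_arm", "body": {"moves": [{"rx": 0,"ry": 0,"rz": 7,"dx": 0,"dy": 0,"dz": 0,"gripper": -1},{"rx": 0,"ry": 0,"rz": 7,"dx": 0,"dy": 0,"dz": 0,"gripper": -1},{"rx": 0,"ry": 0,"rz": 7,"dx": 0,"dy": 0,"dz": 0,"gripper": -1},{"rx": 0,"ry": 0,"rz": 7,"dx": 0,"dy": 0,"dz": 0,"gripper": -1}]}}

```text
clock: 8.2
tcp_pos: [0.5226, 0.0682, 0.1209]
orientation: [0.077, 2.626, 0.152]
contact_force: [-1.8, -1.4, 7.0]
grip_width: 0.0314
gripper_force: 39.6
```

```bash
python3 st.py
```

```text
shift tool mm [ 0.5 -0.1 -0.2] turn deg [ 1.000e-02  1.000e-02 -7.317e+01] j [ 0.43  0.4  -0.8   2.34  1.64  0.31 -0.3 ] t 8.2
psi [-1.000e-02 -1.000e-02  1.419e+01] width 0.0314 gf 39.6 F [-1.8 -1.4  7. ] M [-0.029  0.405  0.12 ] M.axis 0.08 F tool [-1.9 -0.5 -7.1] M tool [ 0.     0.416 -0.08 ]
```

>>> {"method": "step_arm", "body": {"moves": [{"rx": 0,"ry": 0,"rz": 5,"dx": 0,"dy": 0,"dz": 0,"gripper": -1},{"rx": 0,"ry": 0,"rz": 5,"dx": 0,"dy": 0,"dz": 0,"gripper": -1},{"rx": 0,"ry": 0,"rz": 5,"dx": 0,"dy": 0,"dz": 0,"gripper": -1},{"rx": 0,"ry": 0,"rz": 5,"dx": 0,"dy": 0,"dz": 0,"gripper": -1}]}}

```text
clock: 8.7
tcp_pos: [0.5227, 0.0682, 0.1209]
orientation: [0.534, 2.591, 0.271]
contact_force: [-2.4, -0.9, 6.1]
grip_width: 0.0318
gripper_force: 39.6
```

```bash
python3 st.py
```

```text
shift tool mm [ 0.5 -0.4 -0.2] turn deg [ 1.00e-02  2.00e-02 -9.31e+01] j [ 0.48  0.41 -0.86  2.33  1.64  0.34 -0.63] t 8.7
psi [-2.000e-02 -1.000e-02  3.411e+01] width 0.0318 gf 39.6 F [-2.4 -0.9  6.1] M [-0.018  0.306  0.176] M.axis 0.133 F tool [-1.   0.2 -6.5] M tool [ 0.069  0.32  -0.133]
```

```bash
cat > ptr.py <<'E'
from st import *
M=[]
for cam in("wrist","wrist","scene","side"):
    c=r.camera_info(cam);g=cv2.cvtColor(r.grab_frame(cam),cv2.COLOR_BGR2GRAY);o=r.get_obs();M.append(float(o["moment"]@ax))
    if cam=="wrist" and len(M)==1: continue
    A=np.arange(-60,121,6)
    prof=[]
    for a in np.radians(A):
        P=[w(FC+.004*N+rr*(np.cos(a)*Y+np.sin(a)*U)) for rr in np.arange(.024,.041,.002)]
        px=proj(P,c).astype(np.float32); v=cv2.remap(g,px[:,0].reshape(-1,1),px[:,1].reshape(-1,1),cv2.INTER_LINEAR)
        prof.append(int(np.median(v)))
    print(cam,dict(zip(A.tolist(),prof)) if cam else 0)
print("M.axis",np.round(M,3))
E
python3 ptr.py; python3 - <<'E'
from h import *
cv2.imwrite("pics/w3.png",cv2.convertScaleAbs(r.grab_frame("wrist"),alpha=1.4))
E
```

```text
shift tool mm [ 0.5 -0.4 -0.2] turn deg [ 1.00e-02  2.00e-02 -9.31e+01] j [ 0.48  0.41 -0.86  2.33  1.64  0.34 -0.63] t 8.7
psi [-2.000e-02 -1.000e-02  3.411e+01] width 0.0318 gf 39.6 F [-2.4 -0.9  6.1] M [-0.018  0.306  0.176] M.axis 0.133 F tool [-1.   0.2 -6.5] M tool [ 0.069  0.32  -0.133]
wrist {-60: 160, -54: 160, -48: 160, -42: 160, -36: 160, -30: 160, -24: 160, -18: 159, -12: 160, -6: 89, 0: 55, 6: 109, 12: 160, 18: 160, 24: 160, 30: 160, 36: 158, 42: 158, 48: 58, 54: 14, 60: 37, 66: 57, 72: 27, 78: 54, 84: 22, 90: 58, 96: 68, 102: 81, 108: 96, 114: 107, 120: 114}
scene {-60: 54, -54: 61, -48: 76, -42: 72, -36: 62, -30: 60, -24: 73, -18: 76, -12: 71, -6: 51, 0: 27, 6: 38, 12: 61, 18: 74, 24: 76, 30: 75, 36: 75, 42: 74, 48: 74, 54: 74, 60: 74, 66: 74, 72: 74, 78: 74, 84: 74, 90: 74, 96: 74, 102: 74, 108: 74, 114: 75, 120: 74}
side {-60: 28, -54: 25, -48: 28, -42: 34, -36: 54, -30: 58, -24: 49, -18: 57, -12: 63, -6: 66, 0: 61, 6: 52, 12: 51, 18: 53, 24: 73, 30: 82, 36: 83, 42: 84, 48: 83, 54: 84, 60: 83, 66: 84, 72: 84, 78: 84, 84: 84, 90: 84, 96: 84, 102: 85, 108: 85, 114: 83, 120: 85}
M.axis [-0.03  -0.037 -0.007 -0.062]
```

View pics/w3.png

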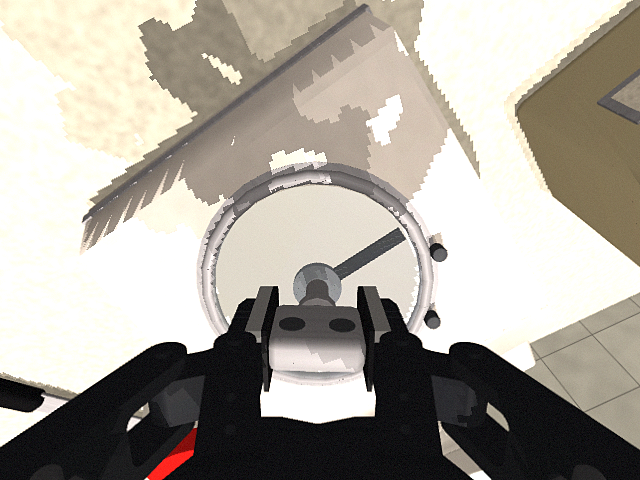

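Wrist view: the fingers grip the bow's ends, and the pointer runs from (340,275) to (400,235), still at 0°. The pips are at (438,252) and (432,320). The profile tracks the pointer well, so I'll keep winding.

>>> {"method": "step_arm", "body": {"moves": [{"rx": 0,"ry": 0,"rz": 6,"dx": 0,"dy": 0,"dz": 0,"gripper": -1},{"rx": 0,"ry": 0,"rz": 6,"dx": 0,"dy": 0,"dz": 0,"gripper": -1},{"rx": 0,"ry": 0,"rz": 6,"dx": 0,"dy": 0,"dz": 0,"gripper": -1},{"rx": 0,"ry": 0,"rz": 6,"dx": 0,"dy": 0,"dz": 0,"gripper": -1}]}}

```text
clock: 9.45
tcp_pos: [0.5228, 0.0682, 0.121]
orientation: [1.076, 2.456, 0.406]
contact_force: [-1.6, -1.2, 6.0]
grip_width: 0.0313
gripper_force: 39.5
```

```bash
cat > ptr.py <<'E'
from st import *
for cam in("scene","wrist"):
    c=r.camera_info(cam);g=cv2.cvtColor(r.grab_frame(cam),cv2.COLOR_BGR2GRAY)
    A=np.arange(-15,76,3);prof=[]
    for a in np.radians(A):
        P=[w(FC+.004*N+rr*(np.cos(a)*Y+np.sin(a)*U)) for rr in np.arange(.024,.041,.002)]
        px=proj(P,c).astype(np.float32); prof.append(int(np.median(cv2.remap(g,px[:,0].reshape(-1,1),px[:,1].reshape(-1,1),cv2.INTER_LINEAR))))
    print(cam,"min at",A[np.argmin(prof)],prof)
E
python3 ptr.py
```

```text
shift tool mm [ 0.4 -0.6 -0.2] turn deg [ 1.0000e-02  4.0000e-02 -1.1711e+02] j [ 0.53  0.43 -0.92  2.33  1.63  0.37 -1.03] t 9.45
psi [-2.000e-02 -2.000e-02  5.812e+01] width 0.0313 gf 39.5 F [-1.6 -1.2  6. ] M [-0.05   0.194  0.208] M.axis 0.186 F tool [-1.5  0.8 -6.1] M tool [ 0.121  0.185 -0.186]
scene min at 9 [77, 77, 76, 74, 69, 59, 48, 33, 27, 28, 38, 51, 64, 72, 75, 76, 75, 76, 75, 75, 75, 75, 75, 75, 75, 74, 74, 75, 74, 74, 74]
wrist min at 75 [161, 161, 161, 162, 161, 162, 149, 55, 59, 54, 89, 161, 162, 161, 161, 160, 160, 160, 160, 159, 160, 159, 159, 159, 159, 159, 159, 158, 78, 59, 43]
```

>>> {"method": "step_arm", "body": {"moves": [{"rx": 0,"ry": 0,"rz": 6,"dx": 0,"dy": 0,"dz": 0,"gripper": -1},{"rx": 0,"ry": 0,"rz": 6,"dx": 0,"dy": 0,"dz": 0,"gripper": -1},{"rx": 0,"ry": 0,"rz": 6,"dx": 0,"dy": 0,"dz": 0,"gripper": -1}]}}

```text
clock: 9.93
tcp_pos: [0.5229, 0.0682, 0.121]
orientation: [1.467, 2.289, 0.501]
contact_force: [-2.5, -1.7, 7.1]
grip_width: 0.0315
gripper_force: 39.5
```

```bash
python3 ptr.py
```

```text
shift tool mm [ 0.2 -0.8 -0.2] turn deg [ 1.0000e-02  4.0000e-02 -1.3511e+02] j [ 0.56  0.45 -0.96  2.33  1.63  0.39 -1.33] t 9.93
psi [-2.000e-02 -3.000e-02  7.612e+01] width 0.0315 gf 39.5 F [-2.5 -1.7  7.1] M [-0.102  0.123  0.2  ] M.axis 0.212 F tool [-1.4  0.8 -7.6] M tool [ 0.128  0.066 -0.212]
scene min at 30 [76, 76, 75, 75, 75, 75, 76, 76, 74, 71, 64, 57, 48, 35, 30, 29, 34, 46, 58, 66, 72, 76, 76, 76, 75, 75, 74, 75, 75, 74, 74]
wrist min at 30 [158, 156, 156, 157, 156, 157, 157, 157, 157, 156, 156, 157, 146, 53, 54, 52, 84, 156, 156, 156, 156, 156, 155, 155, 155, 155, 155, 155, 155, 154, 155]
```

The end stop was at about 106° of winding. The pointer is now at about 28°, between the pips at 17° and 52°. Releasing and withdrawing along the key's axis.

>>> {"method": "step_arm", "body": {"moves": [{"rx": 0,"ry": 0,"rz": 0,"dx": 0,"dy": 0,"dz": 0,"gripper": 1},{"rx": 0,"ry": 0,"rz": 0,"dx": 0,"dy": 0,"dz": 0,"gripper": 1},{"rx": 0,"ry": 0,"rz": 0,"dx": 0,"dy": 0,"dz": 0,"gripper": 1},{"rx": 0,"ry": 0,"rz": 0,"dx": 0,"dy": 0,"dz": 0,"gripper": 1},{"rx": 0,"ry": 0,"rz": 0,"dx": 0,"dy": 0,"dz": -8,"gripper": 1},{"rx": 0,"ry": 0,"rz": 0,"dx": 0,"dy": 0,"dz": -10,"gripper": 1},{"rx": 0,"ry": 0,"rz": 0,"dx": 0,"dy": 0,"dz": -10,"gripper": 1},{"rx": 0,"ry": 0,"rz": 0,"dx": 0,"dy": 0,"dz": -10,"gripper": 1},{"rx": 0,"ry": 0,"rz": 0,"dx": 0,"dy": 0,"dz": -10,"gripper": 1},{"rx": 0,"ry": 0,"rz": 0,"dx": 0,"dy": 0,"dz": -10,"gripper": 1},{"rx": 0,"ry": 0,"rz": 0,"dx": 0,"dy": 0,"dz": 0,"gripper": 1},{"rx": 0,"ry": 0,"rz": 0,"dx": 0,"dy": 0,"dz": 0,"gripper": 1}]}}

```text
clock: 11.52
tcp_pos: [0.494, 0.0625, 0.1703]
orientation: [1.465, 2.291, 0.499]
contact_force: [-0.2, -0.1, 0.4]
grip_width: 0.0854
gripper_force: 0.0
```

```bash
python3 ptr.py; python3 - <<'E'
from h import *
cv2.imwrite("pics/w4.png",cv2.convertScaleAbs(r.grab_frame("wrist"),alpha=1.4))
E
```

```text
shift tool mm [ 0.2  0.3 57.2] turn deg [ 0.0000e+00 -8.0000e-02 -1.3499e+02] j [ 0.68  0.27 -1.04  2.35  1.21  0.3  -0.96] t 11.53
psi [3.000e-02 6.000e-02 7.601e+01] width 0.0854 gf 0.0 F [-0.2 -0.1  0.4] M [-0.131  0.495  0.002] M.axis 0.02 F tool [-0.  -0.  -0.4] M tool [ 0.503  0.094 -0.02 ]
scene min at 30 [74, 74, 74, 75, 75, 75, 75, 75, 75, 73, 67, 61, 50, 39, 31, 30, 34, 46, 58, 65, 72, 76, 75, 75, 75, 75, 75, 74, 74, 74, 74]
wrist min at 24 [134, 133, 133, 133, 133, 133, 134, 134, 133, 133, 132, 134, 131, 43, 43, 43, 68, 134, 132, 132, 132, 132, 132, 132, 132, 131, 132, 131, 131, 131, 131]
```

View pics/w4.png

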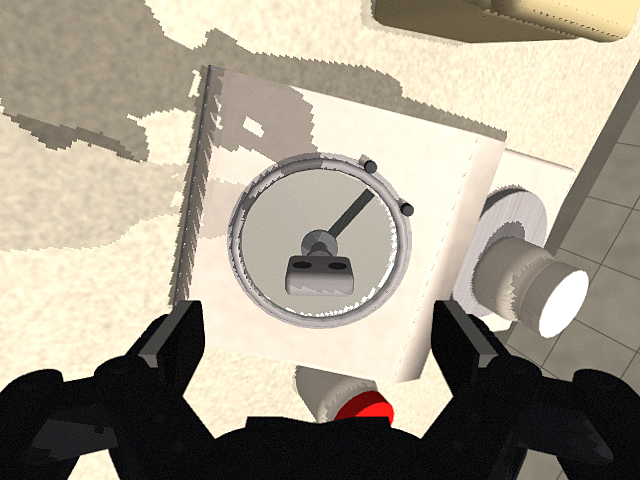

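The pointer, running from (330,235) to (370,192), lies between the pips at (369,165) and (406,210). The key is free, and the jar, lidded jar and tin are standing in place.

```bash
python3 -c "
from bench import r
print(r.hand_in())"
```

```text
the job is handed in; nothing more can be done
None
```

I wound the key to its end stop in one turn and handed the job in at about 11.6 s. The pointer rests at about 0.49 rad, between the pips at 0.30 and 0.90, the key is released, and the jar, tin and lidded jar look undisturbed in the last picture (the spatula was out of view).

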